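# Make the valve test bench ready: gate, isolator, selector

## Task

Get the valve test bench ready for pressure: first push the sliding gate fully shut over the test well until its spring catch clicks down behind the striker. Then turn the isolator (the short bar handle) anticlockwise, seen from above, fully to its stop, which frees the selector, and swing the selector (the long lever with the upright grip) anticlockwise fully to its stop. Leave both handles and the gate there, let go, and do not disturb the loose fitting, spanner and gauge lying on and beside them.

Things in the scene. Friction and masses are not known exactly. Their poses are not given: they have to be found in the camera images.
- station: Valve station: fixed grey base plate 190 x 290 x 14 mm with two upright spindles 120 mm apart, each with a flat steel locking disc of 136 mm diameter whose top is 43 mm or less above the table, and a steel tube of 22 mm diameter along the far edge (top at 38 mm). Origin on the table; the spindle axes stand at (20, 60) mm (isolator) and (20, -60) mm (selector) in its x, y axes; plate centre at (20, 0). At yaw 0, x points away from the robot; z is up.
- isolator (a joint): Turn of the isolator in rad about its upright spindle, anticlockwise from above positive: range 0 to 1.309 (75 degrees), starts at 0 to 0.35, set at its stop 1.309. Stiff (about 0.15 N m) and stays where it is left. Its disc has one flat: only with the isolator within about 10 degrees of its stop does the flat face the selector's disc and free it. Once the selector has turned, it holds the isolator.
- isolator_grip (a point): Point on the isolator's spindle axis, in the middle of its bar handle, 93 mm above the table. The bar is dark steel, level, 80 mm long, 14 mm thick and 26 mm tall (78 to 104 mm above the table), on a stem 24 mm across. At joint value q the bar's length lies at the angle q - 1.309 rad, measured anticlockwise from above from the station's x axis, so at the stop the bar lies along the station's x.
- selector (a joint): Swing of the selector in rad about its upright spindle, anticlockwise from above positive: range 0 to 1.309 (75 degrees). Starts at 0, locked there by the isolator's disc (play about 0.04 rad); must end at its stop 1.309. Stiff (about 0.15 N m), stays where it is left.
- selector_grip (a point): Point on the axis of the selector's upright black round grip, 109 mm above the table: grip 20 mm in diameter, from 73 to 123 mm above the table, at the end of a flat steel arm 18 mm wide, whose top is 73 mm above the table. It stands 110 mm from the selector's spindle axis, at the angle 2.487 + q rad (q the selector's joint value), measured anticlockwise from above from the station's x axis: from the robot's side of the station it swings sideways, away from the isolator.
- selector_axis (a point): Point on the selector's spindle axis at the height of selector_grip: the centre of its swing.
- well: Test well: fixed green steel box 320 x 170 mm, deck 70 mm above the table, side walls to 78 mm, with a square opening in the deck between y = -77 and 77, x = -60 and 60 mm. Origin on the table under the centre of the opening; at yaw 0 its x axis (the way the gate shuts) points away from the robot.
- gate (a joint): Travel of the sliding gate in m along the well's x axis: 0 fully open, 0.115 against its stop (shut); starts at 0 to 0.045. Friction about 4 N, and up to about 10 N more while the striker lifts the catch over the last 30 mm. The catch drops behind the striker at about 0.113.
- gate_handle (a point): Centre of the top of the gate's upright handle tab, 122 mm above the table. The dark steel tab is 12 mm thick along the slide, 34 mm wide across it and 46 mm tall, standing in the middle of the aluminium gate plate (130 x 122 mm, its top 76 mm above the table).
- catch (a joint): Lift of the spring catch in m: 0 down, up to about 0.008 while it rides over the gate's striker, and 0 again when it has clicked behind it.
- catch_knob (a point): Top of the catch's small round knob (18 mm across), 130 mm above the table when down, over a bracket at the well's +y side, at (45, 50) mm in the well's axes; the bracket's top is 118 mm above the table.
- fitting: Loose brass fitting, 24 mm across and 26 mm tall, standing on the station's base plate. Origin: centre of its underside. Leave alone.
- spanner: Loose steel spanner, 130 mm long, lying on the table on the robot's side of the station. Leave alone.
- gauge: Loose round pressure gauge, 52 mm across, 22 mm tall, lying on the well's deck beyond the opening. Leave alone.

How it is judged:
By the outcome, as a careful person would: the job done as asked, in the order asked, and still so for the second after the job is handed in, with the robot touching nothing.
It also fails if it takes over 59 s, if anything falls off the work surface, if the arm or the gripper's body presses on something with over 40 N, if the wrist force passes 120 N, or if a joint passes its speed limit or range.

## Robot

A 6-joint arm with a two-finger parallel gripper is mounted at the origin on the work surface. World frame = base frame: x ahead of the robot, y to its left, z up, the work surface at z = 0. Lengths are in m, angles in degrees, forces in N, time in s.
With the tool pointing down it reaches from about 0.4 to 0.825 m from the base axis. Payload 7 kg.
Tool frame: the origin (TCP) lies at the very end of the fingers, on their centre line; the grasp point (between the pads) lies 19 mm behind it; z points along the fingers, y is the line along which they close (so a half turn about z gives the same grasp; the last joint's range is limited). The gripper opens to 88 mm and grips with 3 to 60 N. Pads are 19 mm wide; open, the fingers measure 130 mm over their backs; the gripper's body (78 mm by 193 mm) begins 47 mm behind the grasp point.
Start: joints at [89.101, 20.546, 0.682, 0, -70.136, -16.507], TCP at [0.202, 0.644, 0.227] pointing down, gripper open.
Joint ranges: [-176.03, 176.03], [-82.01, 121.73], [-58.28, 71.71], [-173.87, 95.51], [-174.79, -0.11], [-173.66, 173.66]. Speed limits (degrees/s): [136.94, 136.94, 172.46, 180, 180, 180].

## Interface

Orientations are given as [roll, pitch, yaw] about the fixed x, y, z axes, in that order (R = Rz(yaw) Ry(pitch) Rx(roll)).
In Python, from plant import get_state, capture, close_job, regions_of gives the robot as it stands.
- The arm moves only by the tool jog_arm, never from a script. Its argument "moves" is a list of rows, each a list of 3 entries, a list of its own where there are three numbers: the shift along the tool's x, y, z in cm, then the turn about the tool's z in degrees, then the finger opening in cm, from 0 to 8.76. A call has 1 to 12 rows; each row shifts and turns the commanded pose from where the row before left it, along the tool's axes as they then stand; what a row does not reach is not made up. A row lasts 1/8 s, in which the tool goes at most 62.5 mm and 10.7 degrees, less where a joint would pass 70% of its speed; a pose out of reach is approached as far as the arm can. A call is refused whole if a number of a shift passes 6.25 or a number of a turn 10.7, either way. A call with a gripper value outside its range is refused whole. The fingers move at their own pace and stop on an object; "newtons" is the grip in N (left out, the last holds). Time passes only in rows, so rows that do not move let the fingers close. It gives the time, the measured TCP pose, the force, the opening and the grip force at its end, in the units of the state.
- get_state(): the state, without advancing time (a new reading comes with each control period).
- capture(name): name is "scene" or "top"; returns a dict with "pixels" (480x640x3 uint8, blue, green, red), "mtx" (3x3 intrinsics, pixels), "world_from_camera" (4x4, takes a point from camera to world coordinates). Camera axes: x right, y down, z forward; pixel columns grow to the right and rows downward; lengths in m; the calibration is good to about 2 mm. A picture is of the moment at which its call begins. There is no depth.
- close_job(): hands the job in; it is judged then, once.
Trained networks look in a picture, given as the dict that the camera call returned (one of the last four; its "shot" number tells which), for a name from the list of things; names that differ only in an ending like _2 or _b are one class to them, and where a whole thing is asked for, a point or a joint stands for the part that bears it (a point fixed in the world has none). Each returns a list of dicts, best first, with "confidence" (0 to 1); they miss things now and then, are a little off and sometimes report something else, mostly with a low value. They report only what shows in the picture. A call takes as long as a camera call.
- regions_of(picture, thing): "pixels" (480x640 bool, what is visible of it) and "pixel" ([column, row] in pixels, amid what is visible of it).
The state is a dict: "time_s": time; "joints": joint angles; "qd": joint speeds; "joint_torque": joint torques, N m; "tcp_pos": TCP position; "eef_rot": TCP orientation; "contact_force": force on the tool from outside, world axes, zero at the start; "moment": the same for the moment, N m; "gripper_width": finger opening in m; "gripper_force": force on a finger pad.
Only numpy, scipy, OpenCV 4.12 (cv2) and the standard library are available. Lean on these libraries where they do the work, as an engineer would, in place of code of your own. Each camera call takes 0.05 s, during which the arm holds its last target. There are 200 camera calls.

## Working session

There is one attempt and no reset: what is moved stays moved. The work goes in short steps, Python scripts to look and compute and a tool call to move; the robot and the scene stay as the last step left them, time stands still between calls to the robot, and variables do not carry over. Pictures are saved under pics/ and viewed, at most 10 in all, crops included, and the job is handed in when it is done.

Besides the shell and the picture viewer there is one more tool, called after "Emit:" as name(argument=value, ...) on one line, values as JSON. jog_arm: Moves the arm, as the interface text tells. Its arguments: {"type":"object","properties":{"moves":{"type":"array"},"newtons":{"type":"number"}},"required":["moves"]}

```bash
mkdir -p pics; cat > h.py <<'E'
import numpy as np, cv2
from plant import *
def ray(p,px):
    K=p["mtx"];T=np.array(p["world_from_camera"])
    d=T[:3,:3]@np.linalg.solve(np.array(K),[px[0],px[1],1.]);return T[:3,3],d
def at_z(p,px,z):
    o,d=ray(p,px);return (o+d*(z-o[2])/d[2])[:2]
def proj(p,X):
    T=np.linalg.inv(np.array(p["world_from_camera"]));c=T[:3,:3]@np.array(X)+T[:3,3];u=np.array(p["mtx"])@c;return u[:2]/u[2]
E
python3 - <<'E'
from h import *
s=get_state();print({k:np.round(s[k],3) for k in s})
Z=dict(station=.02,isolator=.104,selector=.1,well=.07,gate=.076,gate_handle=.11,isolator_grip=.1,selector_grip=.1,catch_knob=.13,fitting=.02,spanner=.005,gauge=.08)
for c in("scene","top"):
    p=capture(c);cv2.imwrite(f"pics/{c}1.png",p["pixels"]);print(c,np.round(np.array(p["world_from_camera"])[:3,3],3))
    for n in Z:
        for r in regions_of(p,n)[:2]:
            print(n,round(r["confidence"],2),np.round(r["pixel"]),r["pixels"].sum(),np.round(at_z(p,r["pixel"],Z[n]),3))
E
```

```text
{'time_s': np.float64(0.0), 'joints': array([ 8.9101e+01,  2.0591e+01,  6.3400e-01, -2.1000e-02, -7.0133e+01,
       -1.6508e+01]), 'qd': array([ 0.062, -0.014, -0.108, -0.014, -0.085,  0.002]), 'joint_torque': array([-0.0000e+00, -5.8272e+01,  2.9305e+01,  6.9970e+00,  7.0000e-03,
       -0.0000e+00]), 'tcp_pos': array([0.202, 0.644, 0.226]), 'eef_rot': array([ 1.79908e+02, -7.00000e-03, -1.74140e+01]), 'contact_force': array([-0.189,  0.534, -0.238]), 'moment': array([ 0.009,  0.008, -0.013]), 'gripper_force': np.float64(0.0), 'gripper_width': np.float64(0.087)}
scene [ 0.939 -0.592  0.668]
station 0.79 [249. 400.] 23088 [ 0.619 -0.268]
isolator 0.97 [268. 348.] 5104 [ 0.633 -0.231]
selector 0.68 [225. 418.] 8118 [ 0.649 -0.342]
well 0.79 [360. 218.] 13922 [0.579 0.132]
gate 0.75 [335. 198.] 2448 [0.509 0.155]
gate_handle 0.94 [333. 195.] 2545 [0.526 0.119]
gate_handle 0.22 [358. 217.] 13894 [0.597 0.083]
isolator_grip 0.67 [268. 349.] 5261 [ 0.631 -0.231]
selector_grip 0.85 [227. 418.] 8183 [ 0.651 -0.341]
catch_knob 0.71 [404. 192.] 128 [0.644 0.17 ]
fitting 0.65 [171. 352.] 810 [ 0.466 -0.262]
fitting 0.42 [237. 315.] 154 [ 0.503 -0.148]
spanner 0.62 [172. 355.] 782 [ 0.46  -0.258]
gauge 0.8 [410. 232.] 690 [0.68  0.129]
gauge 0.73 [172. 351.] 700 [ 0.509 -0.29 ]
top [ 0.438 -0.004  1.282]
station 0.55 [443. 222.] 11786 [ 0.607 -0.251]
isolator 0.79 [414. 225.] 3053 [ 0.591 -0.177]
isolator 0.73 [245. 274.] 3778 [0.499 0.163]
selector 0.73 [469. 210.] 3366 [ 0.621 -0.289]
gate_handle 0.96 [247. 275.] 3794 [0.496 0.157]
isolator_grip 0.9 [417. 224.] 2953 [ 0.593 -0.184]
selector_grip 0.96 [474. 212.] 3267 [ 0.616 -0.298]
selector_grip 0.66 [417. 223.] 2919 [ 0.595 -0.184]
catch_knob 0.67 [417. 225.] 3023 [ 0.588 -0.18 ]
catch_knob 0.62 [214. 209.] 66 [0.626 0.219]
fitting 0.59 [398. 266.] 94 [ 0.513 -0.154]
spanner 0.62 [432. 298.] 580 [ 0.445 -0.225]
gauge 0.91 [262. 188.] 533 [0.677 0.13 ]
```

View pics/scene1.png

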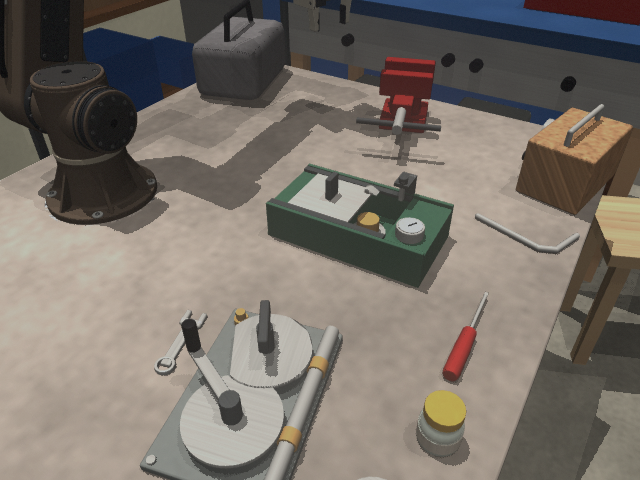

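View pics/top1.png

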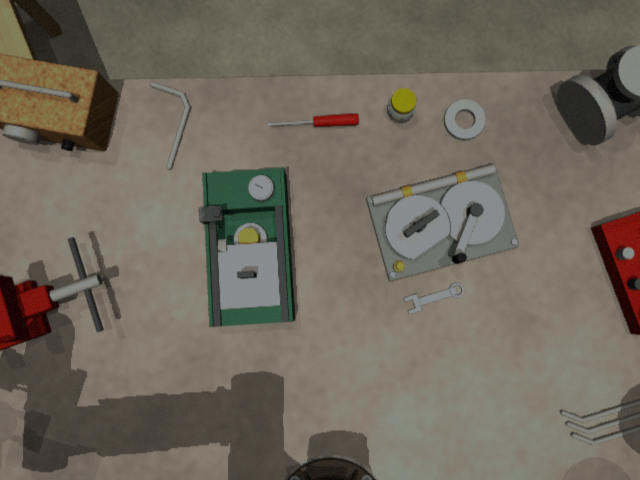

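The scene shot shows the gate part open (tab at 333,187) and the selector grip at (190,335). The top view has the well corners near (203,172), (287,168), (294,321) and (210,326). The station plate is at about (367,197)–(519,243), with the isolator bar at (421,222) and the selector grip top at (460,258). Next I'll fit poses and check them with an overlay.

```bash
cat >> h.py <<'E'
def R(a): return np.array([[np.cos(a),-np.sin(a)],[np.sin(a),np.cos(a)]])
def W(pose,x,y,z): return np.r_[pose[:2]+R(pose[2])@[x,y],z]
def overlay(p,im,o,s,st,we,q,g,sel=0.):
    def poly(pts,c):
        u=np.array([(proj(p,X)-o+.5)*s for X in pts]);cv2.polylines(im,[np.int32(u)],True,c,1)
    t=np.linspace(0,6.283,40)
    poly([W(st,20+1e-9 if 0 else .02+a*.095,b*.145,.014) for a,b in((1,1),(1,-1),(-1,-1),(-1,1))],(0,0,255))
    for y in(.06,-.06): poly([W(st,.02+.068*np.cos(a),y+.068*np.sin(a),.043) for a in t],(0,255,255))
    r=R(q-1.309); poly([W(st,*(np.array([.02,.06])+r@[a*.04,b*.007]),.104) for a,b in((1,1),(1,-1),(-1,-1),(-1,1))],(255,0,255))
    G=np.array([.02,-.06])+.11*np.array([np.cos(2.487+sel),np.sin(2.487+sel)])
    poly([W(st,G[0]+.01*np.cos(a),G[1]+.01*np.sin(a),.123) for a in t],(255,0,255))
    poly([W(we,a*.06,b*.077,.07) for a,b in((1,1),(1,-1),(-1,-1),(-1,1))],(0,0,255))
    poly([W(we,.045+.009*np.cos(a),.05+.009*np.sin(a),.13) for a in t],(255,0,255))
    if g is not None: poly([W(we,g+a*.006,b*.017,.122) for a,b in((1,1),(1,-1),(-1,-1),(-1,1))],(0,255,255))
    return im
E
python3 - <<'E'
from h import *
p=capture("top");f=lambda u,z:at_z(p,u,z)
I=f((418,226),.043);S=f((472.5,212),.043);d=I-S;yaw=np.arctan2(-d[0],d[1])
st=np.r_[(I+S)/2-R(yaw)@[.02,0],yaw];print("st",st,np.linalg.norm(d),np.degrees(yaw))
c=[f(u,.078) for u in((203,172),(287,168),(294,321),(210,326))]
print([np.linalg.norm(c[i]-c[i-1]) for i in range(4)])
ax=(c[0]+c[1]-c[2]-c[3])/2;wy=np.arctan2(ax[1],ax[0]);C=np.mean(c,0)
print("well centre",C,np.degrees(wy))
K=f((214,209),.13);Kp=K-R(wy)@[.045,.05];print("well from knob",Kp)
H=f((247,272),.122);print("tab",H,R(-wy)@(H-C),R(-wy)@(H-Kp))
a,b=f((405,235),.104),f((438,209),.104);e=b-a;print("bar ang",np.degrees(np.arctan2(e[1],e[0])-yaw),(a+b)/2,np.linalg.norm(e))
print("grip",f((460,258),.123),W(st,*(np.array([.02,-.06])+.11*np.array([np.cos(2.487),np.sin(2.487)])),0))
we=np.r_[Kp,wy]
q=np.arctan2(e[1],e[0])-yaw+1.309;print("q",q)
s=3;A=cv2.resize(p["pixels"][150:335,190:300],None,fx=s,fy=s,interpolation=cv2.INTER_CUBIC)
B=cv2.resize(p["pixels"][150:335,355:530],None,fx=s,fy=s,interpolation=cv2.INTER_CUBIC)
A=overlay(p,A,np.array([190,150]),s,st,we,q,(R(-wy)@(H-Kp))[0]);B=overlay(p,B,np.array([355,150]),s,st,we,q,0)
cv2.imwrite("pics/o1.png",cv2.convertScaleAbs(np.hstack([A,B])[:,:800],alpha=1.5))
E
```

```text
st [ 0.59077238 -0.25692178  0.23506731] 0.11905451517198114 13.468364767151648
[np.float64(0.3176446771684869), np.float64(0.17478340480794935), np.float64(0.3152527254144893), np.float64(0.17021177552524488)]
well centre [0.55737807 0.1590292 ] 2.400565787307142
well from knob [0.58338921 0.167984  ]
tab [0.5011862  0.15608329] [-0.05626595 -0.0005897 ] [-0.08262933 -0.00844716]
bar ang -66.30636729475654 [ 0.59658398 -0.19232099] 0.0850820307640004
grip [ 0.52150875 -0.26209316] [ 0.5237358  -0.26580757  0.        ]
q 0.15173557566981288
```

View pics/o1.png

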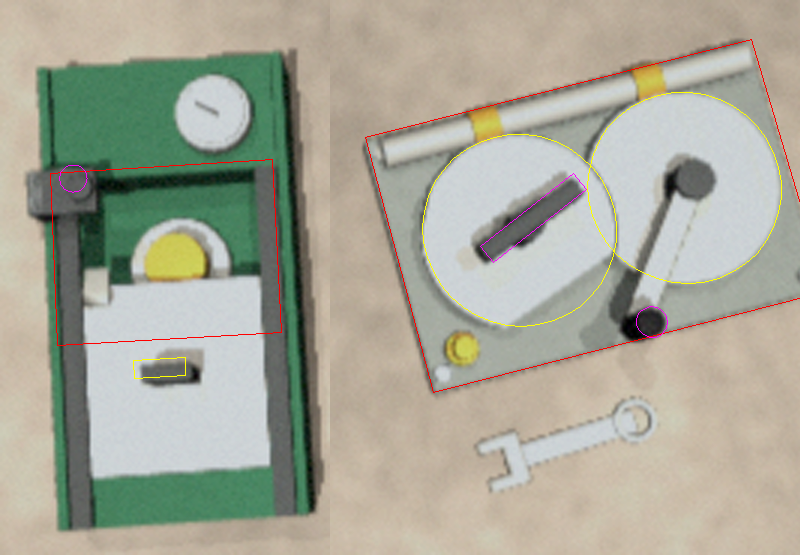

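The station overlay matches within about 2 mm: bar, grip and discs all sit on the outlines. The well overlay is off because the knob pixel was poor, so I'll zoom the well in both cameras.

```bash
python3 - <<'E'
from h import *
we=np.r_[.5655,.160,np.radians(2.6)];st=np.array([.59077,-.25692,.23507])
ims=[]
for c,(u0,u1,v0,v1),s in(("top",(195,300,165,330),3.6),("scene",(260,460,160,285),2)):
    p=capture(c);im=cv2.resize(p["pixels"][v0:v1,u0:u1],None,fx=s,fy=s,interpolation=cv2.INTER_CUBIC)
    im=cv2.convertScaleAbs(im,alpha=1.6)
    H=at_z(p,(247,272),.122);g=-.062
    im=overlay(p,im,np.array([u0,v0]),s,st,we,.15,g)
    L=np.zeros((594,im.shape[1],3),np.uint8);L[:im.shape[0]]=im;ims.append(L)
cv2.imwrite("pics/o2.png",np.hstack(ims))
E
```

```text
(no output)
```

View pics/o2.png

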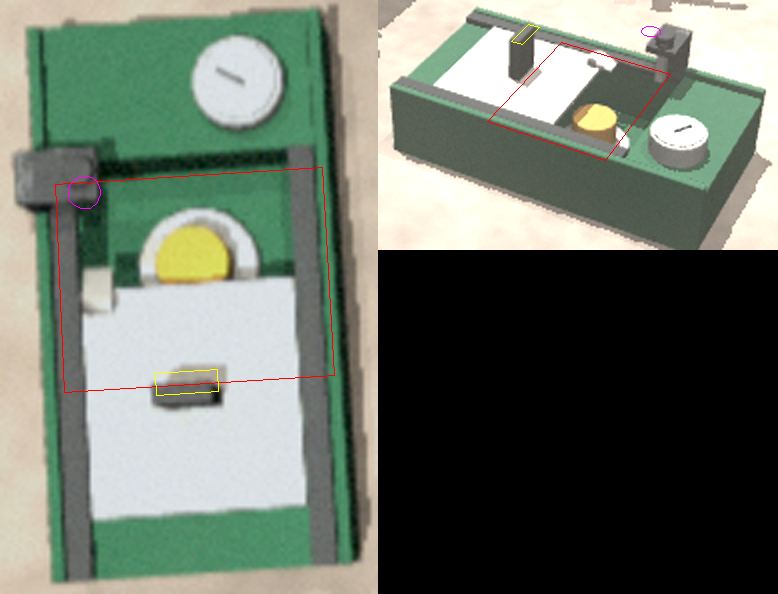

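In the zoomed top view the tab top is the dark patch at (152–222, 380–407). That puts it about 5 mm nearer the robot than the overlay, around (0.499, 0.157), with the well centre near (0.573, 0.161). I'll close the fingers and go behind the tab, staying high.

Emit:
jog_arm(moves=[[[0,0,-4],-10,0],[[0,0,-4],-10,0],[[2.6,5.5,0],0,0],[[2.6,5.5,0],0,0],[[2.6,5.5,0],0,0],[[2.6,5.5,0],0,0],[[2.6,5.5,0],0,0],[[2.6,5.5,0],0,0],[[2.6,5.5,0],0,0],[[2.6,5.5,0],0,0],[[2.6,5.5,0],0,0],[[0,0,0],0,0]], newtons=20)

```text
time_s: 2.95
tcp_pos: [0.4592, 0.1567, 0.3067]
eef_rot: [180.0, -0.0, 2.3]
contact_force: [-0.3, -0.0, -0.1]
gripper_width: 0.0007
gripper_force: 0.0
```

Emit:
jog_arm(moves=[[[0,0,5.5],0,0],[[0,0,5.5],0,0],[[0,0,5],0,0],[[0,0,3],0,0],[[0,0,2.3],0,0],[[0,0,0],0,0]])

```text
time_s: 3.7
tcp_pos: [0.457, 0.16, 0.0922]
eef_rot: [179.9, 0.2, 2.6]
contact_force: [0.2, -0.5, 0.9]
gripper_width: 0.0003
gripper_force: 0.0
```

```bash
python3 - <<'E'
from h import *
ims=[]
for c,(u0,u1,v0,v1),s in(("top",(195,300,165,330),3.6),("scene",(260,460,110,285),2)):
    p=capture(c);im=cv2.resize(p["pixels"][v0:v1,u0:u1],None,fx=s,fy=s,interpolation=cv2.INTER_CUBIC)
    im=cv2.convertScaleAbs(im,alpha=1.6)
    L=np.zeros((594,im.shape[1],3),np.uint8);L[:im.shape[0]]=im;ims.append(L)
cv2.imwrite("pics/o3.png",np.hstack(ims));s=get_state();print(s["tcp_pos"],s["contact_force"])
E
```

```text
[0.45840019 0.16087187 0.09426464] [ 1.03038738 -0.6865795   0.44293679]
```

View pics/o3.png

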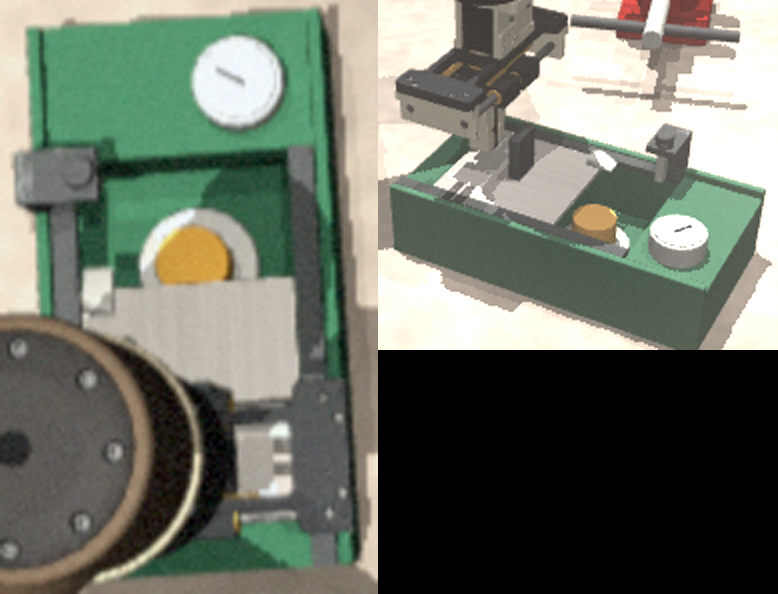

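The knob is at (80,175) in the crop, which confirms the well origin at about (0.573, 0.160). The fingers stand squarely behind the tab, so I'll push.

Emit:
jog_arm(moves=[[[1,0,0],0,0],[[1,0,0],0,0],[[1,0,0],0,0],[[1,0,0],0,0],[[1,0,0],0,0],[[1,0,0],0,0],[[1,0,0],0,0],[[1,0,0],0,0]])

```text
time_s: 4.8
tcp_pos: [0.5375, 0.1637, 0.0933]
eef_rot: [180.0, 0.1, 2.6]
contact_force: [-9.4, 3.3, 6.9]
gripper_width: 0.0006
gripper_force: 5.4
```

Emit:
jog_arm(moves=[[[0.5,0,0],0,0],[[0.5,0,0],0,0],[[0.3,0,0],0,0],[[0,0,0],0,0]])

```text
time_s: 5.3
tcp_pos: [0.5512, 0.1643, 0.0933]
eef_rot: [180.0, 0.0, 2.6]
contact_force: [-4.6, 1.9, 2.1]
gripper_width: 0.0004
gripper_force: 2.1
```

Emit:
jog_arm(moves=[[[0.3,0,0],0,0],[[0.2,0,0],0,0],[[0,0,0],0,0]])

```text
time_s: 5.68
tcp_pos: [0.556, 0.1645, 0.0933]
eef_rot: [180.0, 0.0, 2.6]
contact_force: [-5.3, 1.7, 1.8]
gripper_width: 0.0003
gripper_force: 2.4
```

Emit:
jog_arm(moves=[[[0.3,0,0],0,0],[[0,0,0],0,0]])

```text
time_s: 5.92
tcp_pos: [0.5592, 0.1647, 0.0933]
eef_rot: [180.0, 0.0, 2.6]
contact_force: [-3.9, 1.1, -0.5]
gripper_width: 0.0001
gripper_force: 1.7
```

Emit:
jog_arm(moves=[[[0.2,0,0],0,0],[[0.1,0,0],0,0],[[0,0,0],0,0]])

```text
time_s: 6.3
tcp_pos: [0.5611, 0.1648, 0.0933]
eef_rot: [180.0, 0.1, 2.6]
contact_force: [-8.0, 2.9, 3.5]
gripper_width: 0.0003
gripper_force: 3.9
```

Emit:
jog_arm(moves=[[[0.2,0,0],0,0],[[0,0,0],0,0]])

```text
time_s: 6.55
tcp_pos: [0.5612, 0.1647, 0.0933]
eef_rot: [180.0, 0.3, 2.6]
contact_force: [-16.9, 4.2, 10.3]
gripper_width: 0.0004
gripper_force: 8.3
```

The gate is at its stop: force is rising with no motion. I'll press a little more, back off, rise and look.

Emit:
jog_arm(moves=[[[0.2,0,0],0,0],[[0,0,0],0,0]])

```text
time_s: 6.8
tcp_pos: [0.5613, 0.1646, 0.0932]
eef_rot: [179.9, 0.5, 2.6]
contact_force: [-25.8, 5.6, 16.0]
gripper_width: 0.0005
gripper_force: 12.8
```

Emit:
jog_arm(moves=[[[-1,0,0],0,0],[[-1.5,0,0],0,0],[[0,0,-4],0,0],[[0,0,-6],0,0],[[0,0,-6],0,0],[[-3,5,0],0,0],[[-3,5,0],0,0],[[0,5,0],0,0],[[0,5,0],0,0],[[0,0,0],0,0]])

```text
time_s: 8.05
tcp_pos: [0.4898, -0.0414, 0.2538]
eef_rot: [180.0, -0.1, 2.4]
contact_force: [-1.1, 1.4, 0.5]
gripper_width: 0.0005
gripper_force: 0.0
```

```bash
python3 - <<'E'
from h import *
st=np.array([.59077,-.25692,.23507]);we=np.r_[.573,.1605,np.radians(2.6)]
ims=[]
for c,(u0,u1,v0,v1),s in(("top",(195,300,165,330),3.6),("scene",(260,460,160,285),2)):
    p=capture(c);im=cv2.resize(p["pixels"][v0:v1,u0:u1],None,fx=s,fy=s,interpolation=cv2.INTER_CUBIC)
    im=cv2.convertScaleAbs(im,alpha=1.6)
    im=overlay(p,im,np.array([u0,v0]),s,st,we,.15,0)
    L=np.zeros((594,im.shape[1],3),np.uint8);L[:im.shape[0]]=im;ims.append(L)
cv2.imwrite("pics/o4.png",np.hstack(ims));s=get_state();print(s["tcp_pos"],s["joints"])
E
```

```text
[ 0.49005612 -0.03917938  0.25363681] [ 1.84026039e+01  1.94107265e+00 -1.93610262e+01  1.34563792e-02
 -6.86513090e+01  7.40768677e+01]
```

View pics/o4.png

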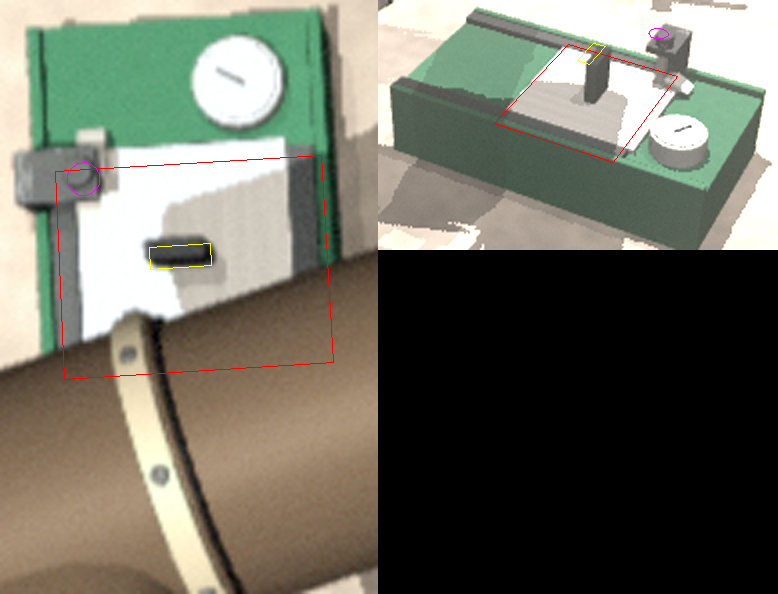

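The gate is shut: the striker shows beyond the bracket and the tab matches the overlay at travel 0.115. Next is the isolator, so I'll turn the gripper to the bar and move over it.

Emit:
jog_arm(moves=[[[0,0,0],10.7,4.5],[[0,0,0],10.7,4.5],[[0,0,0],10.7,4.5],[[0,0,0],10.7,4.5],[[0,0,0],10.7,4.5],[[0,0,0],1.7,4.5],[[4.7,0.2,0],0,4.5],[[4.7,0.2,0],0,4.5],[[4.7,0.2,0],0,4.5],[[4.7,0.2,0],0,4.5],[[0,0,4],0,4.5],[[0,0,0],0,4.5]])

```text
time_s: 9.65
tcp_pos: [0.5961, -0.1923, 0.2101]
eef_rot: [179.7, 0.3, -52.5]
contact_force: [-0.1, 0.1, -0.6]
gripper_width: 0.045
gripper_force: 0.0
```

Emit:
jog_arm(moves=[[[0,0,4],0,4.5],[[0,0,4],0,4.5],[[0,0,0],0,4.5],[[0,0,0],0,4.5]])

```text
time_s: 10.15
tcp_pos: [0.5994, -0.1926, 0.1362]
eef_rot: [-179.9, -0.1, -52.5]
contact_force: [-0.5, -0.4, -0.4]
gripper_width: 0.0452
gripper_force: 0.0
```

Emit:
jog_arm(moves=[[[0,0,3],0,4.5],[[0,0,2.3],0,4.5],[[0,0,0],0,4.5],[[0,0,0],0,0.5],[[0,0,0],0,0.5],[[0,0,0],0,0.5],[[0,0,0],0,0.5]], newtons=20)

```text
time_s: 11.02
tcp_pos: [0.5972, -0.194, 0.082]
eef_rot: [179.9, -0.0, -52.6]
contact_force: [-4.6, -5.0, 6.4]
gripper_width: 0.0228
gripper_force: 20.0
```

```bash
python3 - <<'E'
from h import *
ims=[]
for c,(u0,u1,v0,v1),s in(("top",(355,530,150,310),2),("scene",(140,360,220,480),2)):
    p=capture(c);im=cv2.resize(p["pixels"][v0:v1,u0:u1],None,fx=s,fy=s,interpolation=cv2.INTER_CUBIC)
    im=cv2.convertScaleAbs(im,alpha=1.5)
    L=np.zeros((520,im.shape[1],3),np.uint8);L[:im.shape[0]]=im;ims.append(L)
cv2.imwrite("pics/o5.png",np.hstack(ims));s=get_state();print({k:np.round(s[k],3) for k in("tcp_pos","contact_force","moment","gripper_width","gripper_force")})
E
```

```text
{'tcp_pos': array([ 0.597, -0.194,  0.082]), 'contact_force': array([-4.175, -4.355,  6.233]), 'moment': array([-1.697,  1.803,  0.059]), 'gripper_width': np.float64(0.023), 'gripper_force': np.float64(20.0)}
```

View pics/o5.png

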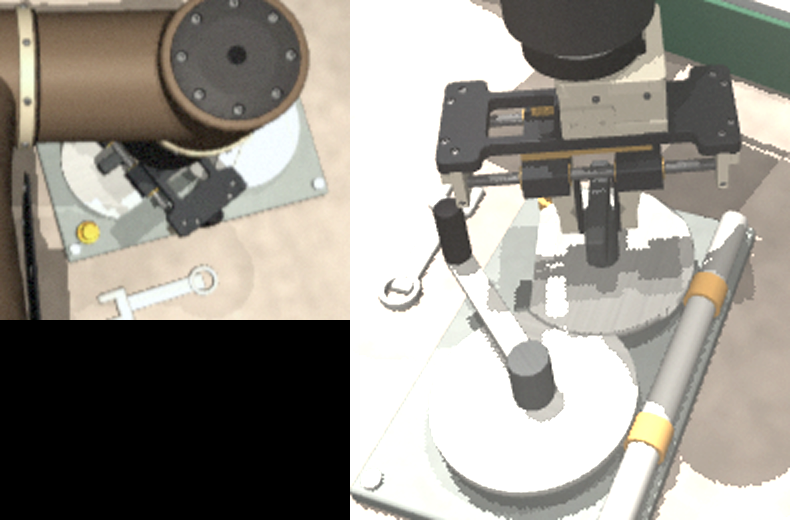

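The gripper straddles the bar, but the width reads 22.8 mm instead of 14 mm. The tips are probably catching the 24 mm stem, so I'll open, rise 7 mm and close again.

Emit:
jog_arm(moves=[[[0,0,0],0,4.5],[[0,0,0],0,4.5],[[0,0,-0.7],0,4.5],[[0,0,0],0,0.5],[[0,0,0],0,0.5],[[0,0,0],0,0.5],[[0,0,0],0,0.5]], newtons=20)

```text
time_s: 12.0
tcp_pos: [0.5969, -0.1938, 0.0883]
eef_rot: [179.9, 0.0, -52.6]
contact_force: [-5.2, -3.5, 8.9]
gripper_width: 0.0143
gripper_force: 22.7
```

Emit:
jog_arm(moves=[[[0,0,0],0,0.5],[[0,0,0],-5,0.5],[[0,0,0],-5,0.5],[[0,0,0],-5,0.5],[[0,0,0],-5,0.5],[[0,0,0],0,0.5]], newtons=40)

```text
time_s: 12.75
tcp_pos: [0.5973, -0.1934, 0.0883]
eef_rot: [179.9, 0.0, -32.5]
contact_force: [-4.2, -1.8, 7.3]
gripper_width: 0.0137
gripper_force: 43.6
```

Emit:
jog_arm(moves=[[[0,0,0],-6,0.5],[[0,0,0],-6,0.5],[[0,0,0],-6,0.5],[[0,0,0],-6,0.5],[[0,0,0],-6,0.5],[[0,0,0],-6,0.5],[[0,0,0],-4,0.5],[[0,0,0],0,0.5]])

```text
time_s: 13.75
tcp_pos: [0.5977, -0.1922, 0.0883]
eef_rot: [-180.0, 0.0, 7.5]
contact_force: [-3.5, 5.2, 7.9]
gripper_width: 0.0139
gripper_force: 43.8
```

```bash
python3 - <<'E'
from h import *
s=get_state();print({k:np.round(s[k],3) for k in("eef_rot","joints","tcp_pos","contact_force","moment","gripper_width","gripper_force")})
E
```

```text
{'eef_rot': array([-1.79967e+02,  5.00000e-03,  7.46000e+00]), 'joints': array([-6.0000e-02,  2.2860e+01, -1.5344e+01, -4.1000e-02, -5.1805e+01,
        9.7545e+01]), 'tcp_pos': array([ 0.598, -0.192,  0.088]), 'contact_force': array([-3.536,  5.164,  7.938]), 'moment': array([1.699, 1.348, 0.016]), 'gripper_width': np.float64(0.014), 'gripper_force': np.float64(43.839)}
```

Emit:
jog_arm(moves=[[[0,0,0],-3,0.5],[[0,0,0],-2,0.5],[[0,0,0],0,0.5]])

```text
time_s: 14.12
tcp_pos: [0.5976, -0.192, 0.0882]
eef_rot: [-180.0, 0.0, 12.4]
contact_force: [-3.2, 5.0, 8.2]
gripper_width: 0.0138
gripper_force: 44.4
```

```bash
cat > s.py <<'E'
from h import *
s=get_state();print({k:np.round(s[k],3) for k in("time_s","eef_rot","tcp_pos","contact_force","moment","joint_torque","gripper_width","gripper_force")})
E
python3 s.py
```

```text
{'time_s': np.float64(14.125), 'eef_rot': array([-1.79954e+02,  4.00000e-03,  1.24280e+01]), 'tcp_pos': array([ 0.598, -0.192,  0.088]), 'contact_force': array([-3.167,  5.01 ,  8.175]), 'moment': array([ 1.932,  1.416, -0.058]), 'joint_torque': array([ -2.448, -51.951,  24.07 ,   6.547,   1.514,   0.296]), 'gripper_width': np.float64(0.014), 'gripper_force': np.float64(44.383)}
```

Emit:
jog_arm(moves=[[[0,0,0],-3,0.5],[[0,0,0],0,0.5]])

```text
time_s: 14.38
tcp_pos: [0.5976, -0.1919, 0.0883]
eef_rot: [-179.9, -0.0, 15.4]
contact_force: [-3.6, 6.0, 9.1]
gripper_width: 0.0135
gripper_force: 44.2
```

```bash
python3 s.py
```

```text
{'time_s': np.float64(14.375), 'eef_rot': array([-179.948,   -0.   ,   15.439]), 'tcp_pos': array([ 0.598, -0.192,  0.088]), 'contact_force': array([-3.581,  5.98 ,  9.064]), 'moment': array([ 2.166,  1.45 , -0.1  ]), 'joint_torque': array([ -2.767, -51.843,  24.086,   6.656,   1.56 ,   0.358]), 'gripper_width': np.float64(0.013), 'gripper_force': np.float64(44.223)}
```

Emit:
jog_arm(moves=[[[0,0,0],-3,0.5],[[0,0,0],0,0.5]])

```text
time_s: 14.62
tcp_pos: [0.5976, -0.1919, 0.0883]
eef_rot: [-179.9, -0.0, 18.4]
contact_force: [-4.0, 6.1, 9.7]
gripper_width: 0.0144
gripper_force: 46.4
```

```bash
python3 s.py
```

```text
{'time_s': np.float64(14.625), 'eef_rot': array([-1.79938e+02, -1.50000e-02,  1.83720e+01]), 'tcp_pos': array([ 0.598, -0.192,  0.088]), 'contact_force': array([-3.958,  6.138,  9.69 ]), 'moment': array([ 2.113,  1.417, -0.657]), 'joint_torque': array([ -2.098, -51.68 ,  23.917,   7.025,   1.516,   1.029]), 'gripper_width': np.float64(0.014), 'gripper_force': np.float64(46.445)}
```

Emit:
jog_arm(moves=[[[0,0,0],-2,0.5],[[0,0,0],0,0.5]])

```text
time_s: 14.88
tcp_pos: [0.5976, -0.1919, 0.0882]
eef_rot: [-179.9, -0.0, 20.3]
contact_force: [-4.3, 5.9, 9.1]
gripper_width: 0.0148
gripper_force: 48.0
```

```bash
python3 s.py
```

```text
{'time_s': np.float64(14.875), 'eef_rot': array([-1.79932e+02, -2.20000e-02,  2.03280e+01]), 'tcp_pos': array([ 0.598, -0.192,  0.088]), 'contact_force': array([-4.301,  5.868,  9.133]), 'moment': array([ 2.142,  1.398, -0.943]), 'joint_torque': array([ -1.87 , -51.621,  23.843,   7.185,   1.493,   1.193]), 'gripper_width': np.float64(0.015), 'gripper_force': np.float64(48.049)}
```

The isolator is at its stop: about 0.94 N m of reaction, and the tool is slipping slightly past. I'll release, rise and move over the selector grip at about (0.523, −0.264).

Emit:
jog_arm(moves=[[[0,0,0],0,4.2],[[0,0,0],0,4.2],[[0,0,-6],0,4.2],[[0,0,-6],0,4.2],[[0,0,0],10.7,4.2],[[0,0,0],10.7,4.2],[[0,0,0],10.7,4.2],[[0,0,0],10.7,4.2],[[0,0,0],10.7,4.2],[[0,0,0],10.7,4.2],[[0,0,0],1.1,4.2],[[0,0,0],0,4.2]], newtons=20)

```text
time_s: 16.38
tcp_pos: [0.5978, -0.1928, 0.2072]
eef_rot: [180.0, 0.0, -44.7]
contact_force: [-0.5, 0.2, 0.5]
gripper_width: 0.0418
gripper_force: 0.0
```

```bash
python3 - <<'E'
from h import *
st=np.array([.59077,-.25692,.23507]);we=np.r_[.573,.1605,np.radians(2.6)]
ims=[]
for c,(u0,u1,v0,v1),s in(("top",(355,530,150,310),2),("scene",(140,360,220,480),2)):
    p=capture(c);im=cv2.resize(p["pixels"][v0:v1,u0:u1],None,fx=s,fy=s,interpolation=cv2.INTER_CUBIC)
    im=cv2.convertScaleAbs(im,alpha=1.3)
    im=overlay(p,im,np.array([u0,v0]),s,st,we,1.309,None)
    L=np.zeros((520,im.shape[1],3),np.uint8);L[:im.shape[0]]=im;ims.append(L)
cv2.imwrite("pics/o6.png",np.hstack(ims))
E
python3 s.py
```

```text
{'time_s': np.float64(16.475), 'eef_rot': array([ 1.79995e+02,  1.30000e-02, -4.47560e+01]), 'tcp_pos': array([ 0.598, -0.193,  0.207]), 'contact_force': array([-0.634,  0.312,  0.297]), 'moment': array([ 0.065, -0.042,  0.011]), 'joint_torque': array([-7.0000e-03, -5.2446e+01,  2.8519e+01,  6.7390e+00,  8.1000e-02,
        2.2000e-02]), 'gripper_width': np.float64(0.042), 'gripper_force': np.float64(0.0)}
```

View pics/o6.png

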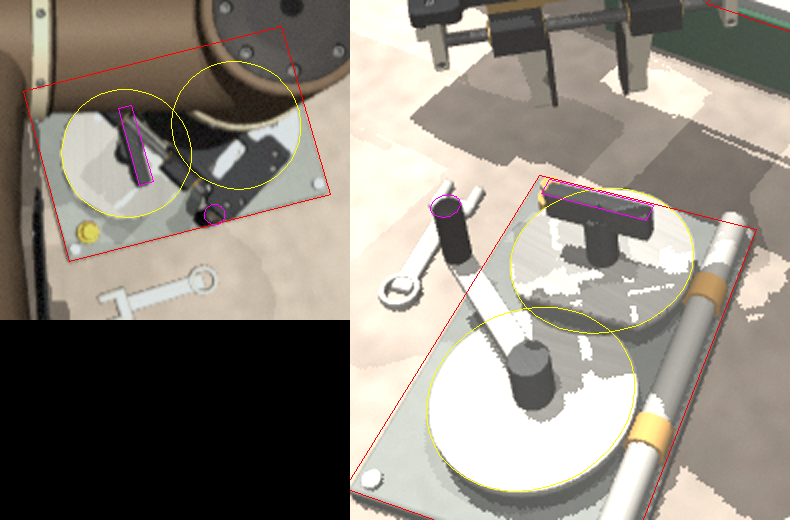

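The isolator bar lies exactly on the overlay for its stop, and the selector grip is on its outline (scene crop 446,205). I'll go to the grip.

Emit:
jog_arm(moves=[[[-0.1,5.2,0],0,4.2],[[-0.1,5.2,0],0,4.2],[[0,0,0],0,4.2],[[0,0,4],0,4.2],[[0,0,4],0,4.2],[[0,0,4],0,4.2],[[0,0,0],0,4.2],[[0,0,0],0,0.5],[[0,0,0],0,0.5],[[0,0,0],0,0.5]], newtons=20)

```text
time_s: 17.73
tcp_pos: [0.5241, -0.2652, 0.0891]
eef_rot: [-179.9, -0.1, -44.9]
contact_force: [-0.8, 0.5, 4.7]
gripper_width: 0.0195
gripper_force: 20.0
```

```bash
python3 s.py
```

```text
{'time_s': np.float64(17.725), 'eef_rot': array([-1.79915e+02, -1.30000e-01, -4.48860e+01]), 'tcp_pos': array([ 0.524, -0.265,  0.089]), 'contact_force': array([-0.763,  0.458,  4.692]), 'moment': array([ 0.456,  0.106, -0.038]), 'joint_torque': array([-3.8700e-01, -4.9362e+01,  2.2735e+01,  5.3290e+00,  3.4000e-02,
       -2.0000e-03]), 'gripper_width': np.float64(0.019), 'gripper_force': np.float64(20.001)}
```

Width is 19.5 mm, so the grip is held. I'll swing it along the arc.

Emit:
jog_arm(moves=[[[0.38,0.88,0],-5,0.5],[[0.38,0.88,0],-5,0.5],[[0.38,0.88,0],-5,0.5],[[0.38,0.88,0],-5,0.5],[[0,0,0],0,0.5]])

```text
time_s: 18.35
tcp_pos: [0.5152, -0.303, 0.0891]
eef_rot: [-180.0, -0.2, -24.9]
contact_force: [1.1, 0.1, 4.9]
gripper_width: 0.0201
gripper_force: 20.0
```

```bash
python3 s.py
```

```text
{'time_s': np.float64(18.35), 'eef_rot': array([-179.991,   -0.201,  -24.943]), 'tcp_pos': array([ 0.515, -0.303,  0.089]), 'contact_force': array([1.094, 0.138, 4.887]), 'moment': array([-0.17 , -0.585,  0.038]), 'joint_torque': array([ -0.76 , -49.186,  21.132,   4.578,  -0.538,   0.765]), 'gripper_width': np.float64(0.02), 'gripper_force': np.float64(20.0)}
```

Emit:
jog_arm(moves=[[[0.38,0.88,0],-5,0.5],[[0.38,0.88,0],-5,0.5],[[0.38,0.88,0],-5,0.5],[[0.38,0.88,0],-5,0.5],[[0.38,0.88,0],-5,0.5],[[0.38,0.88,0],-5,0.5],[[0.38,0.88,0],-5,0.5],[[0.38,0.88,0],-5,0.5],[[0.38,0.88,0],-5,0.5],[[0,0,0],0,0.5]])

```text
time_s: 19.6
tcp_pos: [0.5429, -0.3819, 0.0891]
eef_rot: [179.9, -0.2, 20.1]
contact_force: [3.3, 1.9, 4.8]
gripper_width: 0.0194
gripper_force: 20.0
```

Emit:
jog_arm(moves=[[[0.38,0.88,0],-5,0.5],[[0.19,0.44,0],-2.5,0.5],[[0,0,0],0,0.5]])

```text
time_s: 19.98
tcp_pos: [0.5528, -0.3917, 0.0891]
eef_rot: [179.8, -0.2, 27.5]
contact_force: [4.2, 2.7, 5.5]
gripper_width: 0.0193
gripper_force: 20.0
```

Emit:
jog_arm(moves=[[[0.19,0.44,0],-2.5,0.5],[[0,0,0],0,0.5]])

```text
time_s: 20.23
tcp_pos: [0.5564, -0.3947, 0.0891]
eef_rot: [179.8, -0.1, 30.0]
contact_force: [2.7, 2.6, 5.0]
gripper_width: 0.0197
gripper_force: 20.0
```

Emit:
jog_arm(moves=[[[0.15,0.35,0],-2,0.5],[[0,0,0],0,0.5]])

```text
time_s: 20.48
tcp_pos: [0.5568, -0.3948, 0.0889]
eef_rot: [-179.8, -0.0, 32.0]
contact_force: [-4.3, 13.1, 13.1]
gripper_width: 0.0197
gripper_force: 20.0
```

Emit:
jog_arm(moves=[[[0.15,0.35,0],-2,0.5],[[0,0,0],0,0.5]])

```text
time_s: 20.72
tcp_pos: [0.5571, -0.3948, 0.0887]
eef_rot: [-179.5, 0.1, 34.0]
contact_force: [-11.9, 22.5, 21.2]
gripper_width: 0.0196
gripper_force: 20.0
```

The selector is at its stop: force is building with no motion. I'll relax the command, open and rise clear.

Emit:
jog_arm(moves=[[[-0.2,-0.5,0],0,0.5],[[0,0,0],0,4.2],[[0,0,0],0,4.2],[[0,0,0],0,4.2],[[0,0,-5],0,4.2],[[0,0,-6],0,4.2],[[0,0,-6],0,4.2],[[-6,0,-2],0,4.2],[[-6,0,0],0,4.2],[[0,6,0],0,4.2],[[0,6,0],0,4.2],[[0,0,0],0,4.2]])

```text
time_s: 22.22
tcp_pos: [0.5249, -0.5653, 0.2714]
eef_rot: [-179.6, 0.1, 33.9]
contact_force: [-0.2, 0.2, -1.4]
gripper_width: 0.0418
gripper_force: 0.0
```

```bash
python3 - <<'E'
from h import *
st=np.array([.59077,-.25692,.23507]);we=np.r_[.573,.1605,np.radians(2.6)]
ims=[]
for c,(u0,u1,v0,v1),s in(("top",(195,535,150,340),1.1),("scene",(120,460,160,480),1.25)):
    p=capture(c);im=cv2.resize(p["pixels"][v0:v1,u0:u1],None,fx=s,fy=s,interpolation=cv2.INTER_CUBIC)
    im=cv2.convertScaleAbs(im,alpha=1.3)
    im=overlay(p,im,np.array([u0,v0]),s,st,we,1.309,0,1.309)
    L=np.zeros((520,im.shape[1],3),np.uint8);L[:im.shape[0]]=im;ims.append(L)
cv2.imwrite("pics/o7.png",np.hstack(ims)[:,:800])
E
python3 s.py
```

```text
{'time_s': np.float64(22.325), 'eef_rot': array([-1.79827e+02,  6.80000e-02,  3.40150e+01]), 'tcp_pos': array([ 0.524, -0.563,  0.275]), 'contact_force': array([0.357, 1.073, 0.21 ]), 'moment': array([-0.042,  0.02 ,  0.001]), 'joint_torque': array([-5.7600e-01, -6.7501e+01,  3.0894e+01,  7.1050e+00,  1.3000e-02,
        2.2000e-02]), 'gripper_width': np.float64(0.042), 'gripper_force': np.float64(0.0)}
```

View pics/o7.png

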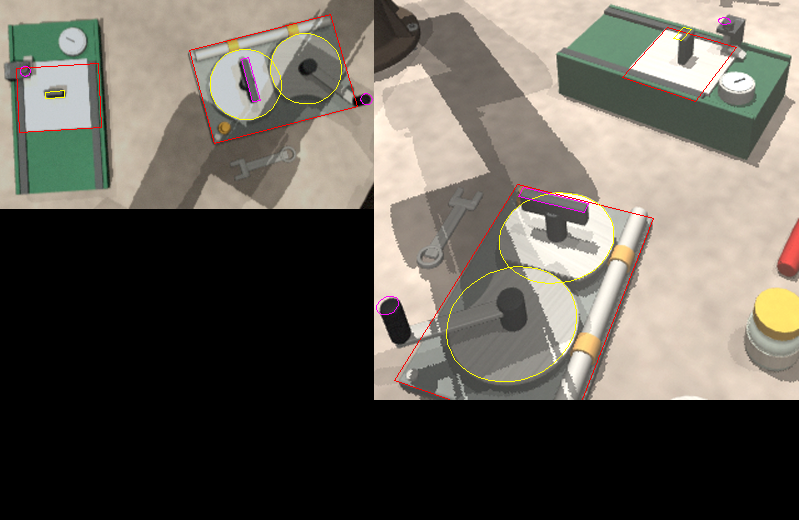

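The gate, isolator bar and selector grip all match the overlays for their stops. The spanner, fitting and gauge haven't moved, and the arm is clear, so I'm handing in.

```bash
python3 -c "
from plant import *
print(close_job())"
```

```text
the job is handed in; nothing more can be done
None
```

The job is handed in after about 22 s of robot time: the gate is shut against its stop, then the isolator and the selector were turned fully anticlockwise to their stops, the gripper is clear, and the loose parts look undisturbed; I inferred the catch click from the gate reaching its stop and the striker showing past the bracket, not from seeing the knob drop.

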